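# Lay out a cabinet door's frame round its panel

## Robot

A 6-joint arm with a two-finger parallel gripper is mounted at the origin on the work surface. World frame = base frame: x ahead of the robot, y to its left, z up, the work surface at z = 0. Lengths are in m, angles in rad, forces in N, time in s.
With the tool pointing down it reaches from about 0.25 to 0.725 m from the base axis. Payload 4 kg.
Tool frame: the origin (TCP) lies on the centre line of the jaws, within the pads' length; the fingertips stand ahead of it and the grasp point (between the pads) lies 11 mm behind it (bot.tip_extent is the z of the fingertips in the tool frame, in m); z points along the fingers, y is the direction in which the jaws open and shut (so a half turn about z gives the same grasp; the last joint's range is limited). The gripper opens to 85 mm and grips with 20 to 120 N. Pads are 22 mm wide; open, the fingers measure 114 mm over their backs; the gripper's body (76 mm by 85 mm) begins 54 mm behind the grasp point. The pads swing forward as they close: fully open they stand 13 mm farther back than shut.
Start: joints at [1.151, 0.241, 0.005, 1.335, 0, 1.571], TCP at [0.204, 0.457, 0.239] pointing down, gripper open.
Joint ranges: [-2.72, 2.72], [-1.05, 1.87], [-1.09, 1.28], [-1.99, 2.15], [-1.42, 1.44], [-3.14, 3.14]. Speed limits (rad/s): [2.79, 2.79, 3.14, 3.14, 3.14, 3.14].

## Interface

Orientations are given as a unit quaternion [x, y, z, w].
In Python, from workcell import bot gives the robot as it stands.
- The arm moves only by the shell command python3 -m jog 'ROWS'. ROWS is JSON, a list that holds one entry, the list of rows, each a list of 7 numbers: the shift along the world's x, y, z in m, then the turn, a rotation vector about the world's x, y, z in degrees, then the closure in counts, from 0 (fully open) to 255 (shut). In form: [[[tx, ty, tz, ax, ay, az, fingers], ...]]. A call has 1 to 10 rows; each row is the pose to reach, as a shift and turn from the pose commanded when the call began; what a row does not reach only later rows make up. A row lasts 1/12 s, in which the tool goes at most 41.7 mm and 7.16 degrees, less where a joint would pass 70% of its speed; a pose out of reach is approached as far as the arm can. A call with a gripper value outside its range is refused whole. The fingers move at their own pace and stop on an object; the grip force is fixed at half the most. Time passes only in rows, so rows that repeat a pose let the fingers close. It gives the time, the measured TCP pose, the force and the opening at its end, in the units of the state.
- bot.get_obs(): the state, without advancing time (a new reading comes with each control period).
- bot.camera(name): name is "scene" or "side" or "wrist"; returns the picture (384x512x3 uint8, blue, green, red); there is no depth.
- bot.camera_model(name): a dict with "K" (3x3 intrinsics, pixels), "T" (4x4, takes a point from camera to world coordinates). Camera axes: x right, y down, z forward; pixel columns grow to the right and rows downward; lengths in m; the calibration is good to about 2 mm. The wrist camera is an equidistant fisheye: a pixel r from the principal point sees the ray r / f radians off the axis. A picture is of the moment at which its call begins: read the wrist's pose just before it. camera_model takes no time and is no camera call; for the wrist camera it gives the pose at the moment of the call.
- bot.job_done(): hands the job in, once; it reports no verdict.
The state is a dict: "clock": time; "joint_pos": joint angles; "joint_vel": joint speeds; "tau": joint torques, N m; "eef_pos": TCP position; "tool_rot": TCP orientation; "ft_force": force on the tool from outside, world axes, zero at the start; "ft_torque": the same for the moment, N m; "grip_width": finger opening in m.
Only numpy, scipy, OpenCV 4.12 (cv2) and the standard library are available. Lean on these libraries where they do the work, as an engineer would, in place of code of your own. Each camera call takes 0.05 s, during which the arm holds its last target. There are 200 camera calls.

## Task

Lay out the four frame parts of the small cabinet door flat on the bench round its white panel, ready for marking the joints: read with the tip of the blue triangle pointing to the top of the door, the hinge stile (two large bores) goes along the left edge, the lock stile (one bore) along the right edge, the narrow rail along the top edge and the wide rail along the bottom edge, so that both rails lie between the stiles. Square each part up with the panel and centre it on its edge of the panel, off the panel, with a gap of about a finger's width (15 mm) between the panel and each part. Set the parts down rather than dropping them, and leave the glue bottle, tape measure, block plane and try square where they are.

Things in the scene. Friction and masses are not known exactly. Their poses are not given: they have to be found in the camera images.
- panel: white door panel, 130 (high) x 110 (wide) x 4 mm thick, taped down flat so it does not move, at any angle; blue pencil triangle on it, 72 mm base, 90 mm high, its tip pointing to the door's top. Origin: centre of the underside, on the bench; +x to the door's top, +y to the left as read with the tip pointing away, z up. Fingertips beside a part reach over it: keep them over 4 mm up
- hinge_stile_center (a point): centre (half-way up) of the hinge stile: a dark wooden bar 225 x 45 x 22 mm lying flat on the bench, loose, about 0.14 kg, with two round 35 mm hinge-cup bores in its upper face (pale floors), 62 mm either side of the middle, 12 mm deep. x along its length, y across its width, z up; the same either way round
- lock_stile_center (a point): centre (half-way up) of the lock stile: a dark wooden bar 225 x 45 x 22 mm lying flat on the bench, loose, about 0.14 kg, with a single 20 mm bore (pale floor) in the middle of its upper face, 14 mm deep. x along its length, y across its width, z up; the same either way round
- top_rail_center (a point): centre (half-way up) of the top rail, the narrower of the two short bars: plain dark wood 110 x 35 x 22 mm, lying flat on the bench, loose, about 0.06 kg. x along its 110 mm length, y across its 35 mm width, z up; the same either way round
- bottom_rail_center (a point): centre (half-way up) of the bottom rail, the wider of the two short bars: plain dark wood 110 x 60 x 22 mm, lying flat on the bench, loose, about 0.1 kg. x along its 110 mm length, y across its 60 mm width, z up; the same either way round
- glue_bottle_center (a point): bystander, loose: standing yellow glue bottle with an orange nozzle, 60 mm across, 172 mm tall; the point is on its axis 80 mm above the bench
- tape_measure_center (a point): bystander, loose: yellow and black tape measure standing on edge, 66 x 34 x 62 mm tall; the point is its middle
- block_plane_center (a point): bystander, loose: steel block plane with a red cap and brass knob, 160 x 50 mm, about 60 mm tall; the point is 20 mm above the middle of its sole, x along its length
- try_square_center (a point): bystander, loose: try square lying flat; the point is the middle of its wooden stock (22 x 115 x 18 mm, long way along y); the 38 mm wide steel blade runs 170 mm from there along +x
Not all that is in view belongs to the job. Leave any turquoise or yellow look-alike of the part that bears top_rail_center alone.

How it is judged:
By the outcome, as a careful person would: the job done as asked, in the order asked, and still so for the second after the job is handed in, with the robot touching nothing.
It also fails if it takes over 112 s, if anything falls off the work surface, if the arm or the gripper's body presses on something with over 40 N, if the wrist force passes 120 N, or if a joint passes its speed limit or range.

## Working session

There is one attempt and no reset: what is moved stays moved. The work goes in short steps, Python scripts to look and compute and a shell command to move; the robot and the scene stay as the last step left them, time stands still between calls to the robot, and variables do not carry over. Pictures are saved under pics/ and viewed, about 12 in all and at most 16, crops included, and the job is handed in when it is done.

```bash
mkdir -p pics; ls; python3 - <<'E'
from workcell import bot
import cv2,numpy as np
print(bot.get_obs(),bot.tip_extent)
for n in ("scene","side","wrist"):
    m=bot.camera_model(n); im=bot.camera(n); cv2.imwrite(f"pics/{n}0.png",im)
    print(n,np.round(m["K"],2).tolist(),np.round(m["T"],4).tolist(),[k for k in m])
E
```

```text
pics
{'clock': 0.0, 'joint_pos': array([ 1.15095597e+00,  2.41437243e-01,  3.70633718e-03,  1.33519909e+00,
       -1.27923651e-05,  1.57082318e+00]), 'joint_vel': array([-1.89477172e-05, -4.95857445e-04,  4.64140848e-04,  2.58591356e-04,
       -5.26008245e-04, -2.16489837e-04]), 'tau': array([ 1.13332520e-03, -3.72320831e+01,  2.52406383e+01,  1.70655444e-02,
       -4.51684139e-05,  5.70815416e-06]), 'eef_pos': array([0.20355643, 0.45600565, 0.238394  ]), 'tool_rot': array([ 2.08394836e-01,  9.78044198e-01, -1.04474791e-03, -2.16038555e-04]), 'ft_force': array([-0.4568785 , -0.00900668, -0.3474579 ]), 'ft_torque': array([ 0.00708336,  0.04269033, -0.03159894]), 'grip_width': 0.08536665161291944} 0.008
scene [[363.63, 0.0, 256.65], [0.0, 363.63, 187.02], [0.0, 0.0, 1.0]] [[-0.2222, 0.8236, -0.5218, 1.0908], [0.9749, 0.1795, -0.1317, 0.1653], [-0.0148, -0.538, -0.8428, 0.9894], [0.0, 0.0, 0.0, 1.0]] ['K', 'T']
side [[482.96, 0.0, 253.71], [0.0, 482.96, 191.28], [0.0, 0.0, 1.0]] [[-0.9977, -0.0603, 0.0324, 0.4724], [-0.0652, 0.6935, -0.7175, 1.1303], [0.0208, -0.718, -0.6958, 1.1885], [0.0, 0.0, 0.0, 1.0]] ['K', 'T']
wrist [[297.32, 0.0, 255.3], [0.0, 297.32, 194.72], [0.0, 0.0, 1.0]] [[0.4069, 0.8813, 0.2401, 0.1425], [0.9135, -0.3918, -0.1097, 0.4851], [-0.0026, 0.264, -0.9645, 0.3725], [0.0, 0.0, 0.0, 1.0]] ['K', 'T']
```

View pics/scene0.png

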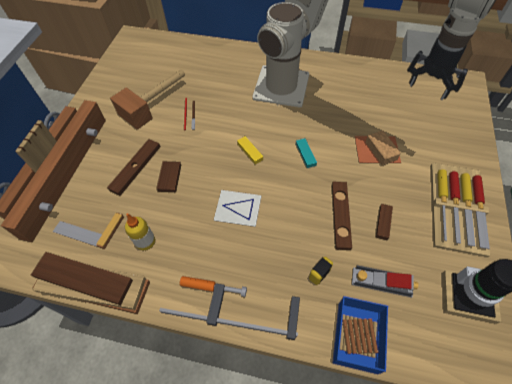

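View pics/side0.png

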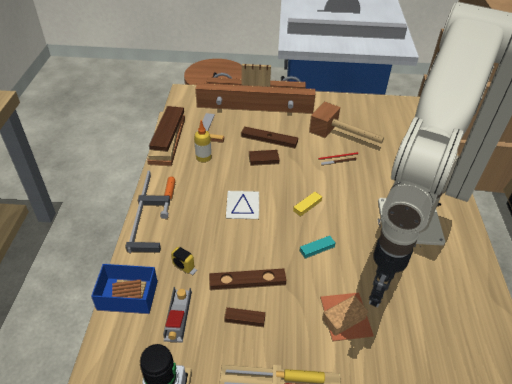

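The hinge stile is at scene (341,215), with two bores. The lock stile is at (134,167). There are two short dark bars, at (169,177) and (384,221); the yellow (250,150) and turquoise (306,152) bars are look-alikes. The panel is at (238,208), with its tip towards the left of the image (-y). Next I'll rectify both views on the top-face plane.

```bash
cat > h.py <<'E'
import numpy as np, cv2
from workcell import bot
def project(P,m,name):
    T=np.array(m["T"]);K=np.array(m["K"])
    p=(np.asarray(P,float)-T[:3,3])@T[:3,:3]
    if name=="wrist":
        rr=np.hypot(p[...,0],p[...,1]); th=np.arctan2(rr,p[...,2]); s=th/np.maximum(rr,1e-9)
        return np.stack([K[0,0]*s*p[...,0]+K[0,2],K[1,1]*s*p[...,1]+K[1,2]],-1)
    return np.stack([K[0,0]*p[...,0]/p[...,2]+K[0,2],K[1,1]*p[...,1]/p[...,2]+K[1,2]],-1)
def ortho(im,m,name,z,x0,x1,y0,y1,s=.001):
    # image: rows = +x downward, columns = +y to the right (as in scene view)
    X,Y=np.meshgrid(np.arange(x0,x1,s),np.arange(y0,y1,s),indexing="ij")
    uv=project(np.stack([X,Y,np.full_like(X,z)],-1),m,name).astype(np.float32)
    return cv2.remap(im,uv[...,0],uv[...,1],cv2.INTER_LINEAR)
def rects(mask,x0,y0,s=.001,amin=1500):
    out=[]
    for c in cv2.findContours(mask.astype(np.uint8),cv2.RETR_EXTERNAL,cv2.CHAIN_APPROX_NONE)[0]:
        if cv2.contourArea(c)<amin: continue
        (cy,cx),(w,h),_=cv2.minAreaRect(c)
        b=cv2.boxPoints(cv2.minAreaRect(c)); e=[b[1]-b[0],b[2]-b[1]]; e=max(e,key=np.linalg.norm)
        out.append((round(x0+cx*s,4),round(y0+cy*s,4),round(max(w,h)*s,4),round(min(w,h)*s,4),round(np.degrees(np.arctan2(e[0],e[1]))%180,1)))
    return out # x,y,len,wid,angle of long axis from +x toward +y
def dark(o):
    h=cv2.cvtColor(o,cv2.COLOR_BGR2HSV); return (h[...,2]<125)&(h[...,1]>80)
def white(o):
    h=cv2.cvtColor(o,cv2.COLOR_BGR2HSV); return (h[...,2]>170)&(h[...,1]<50)
E
python3 - <<'E'
from h import *
R=(.25,.85,-.4,.6)
for n in("scene","side"):
    im=cv2.imread(f"pics/{n}0.png");m=bot.camera_model(n)
    for z in(.022,.004):
        o=ortho(im,m,n,z,*R)
        f=cv2.morphologyEx((dark if z>.01 else white)(o).astype(np.uint8),cv2.MORPH_CLOSE,np.ones((3,3)))
        print(n,z,rects(f,R[0],R[2]))
        if z>.01: cv2.imwrite(f"pics/o_{n}.png",o)
a=cv2.imread("pics/o_scene.png");b=cv2.imread("pics/o_side.png")
cv2.imwrite("pics/o.png",cv2.resize(np.vstack([a[:450],b[:450]]),None,fx=.66,fy=.66))
E
```

```text
scene 0.022 [(0.813, 0.3615, 0.129, 0.072, np.float32(90.0)), (0.7233, 0.2422, 0.0816, 0.0433, np.float32(150.3)), (0.5287, 0.4073, 0.1216, 0.0417, np.float32(176.5)), (0.5113, -0.2728, 0.1237, 0.0673, np.float32(10.4)), (0.5303, 0.2814, 0.2351, 0.0517, np.float32(9.3)), (0.4965, -0.3725, 0.237, 0.055, np.float32(0.0)), (0.436, 0.5499, 0.302, 0.0521, np.float32(9.3)), (0.2887, 0.3879, 0.1086, 0.0684, np.float32(77.2))]
scene 0.004 [(0.566, -0.0306, 0.1308, 0.1117, np.float32(93.2))]
side 0.022 [(0.842, -0.2905, 0.219, 0.014, np.float32(90.0)), (0.8145, 0.353, 0.154, 0.069, np.float32(90.0)), (0.7184, 0.2415, 0.0896, 0.0679, np.float32(148.4)), (0.6963, -0.3375, 0.0661, 0.0573, np.float32(175.9)), (0.5199, 0.4215, 0.1105, 0.0472, np.float32(176.3)), (0.5023, -0.2598, 0.1136, 0.0852, np.float32(10.3)), (0.5209, 0.2954, 0.2244, 0.0601, np.float32(9.3)), (0.487, -0.3836, 0.2276, 0.0731, np.float32(166.8))]
side 0.004 [(0.5625, -0.0251, 0.1347, 0.1119, np.float32(93.4))]
```

View pics/o.png

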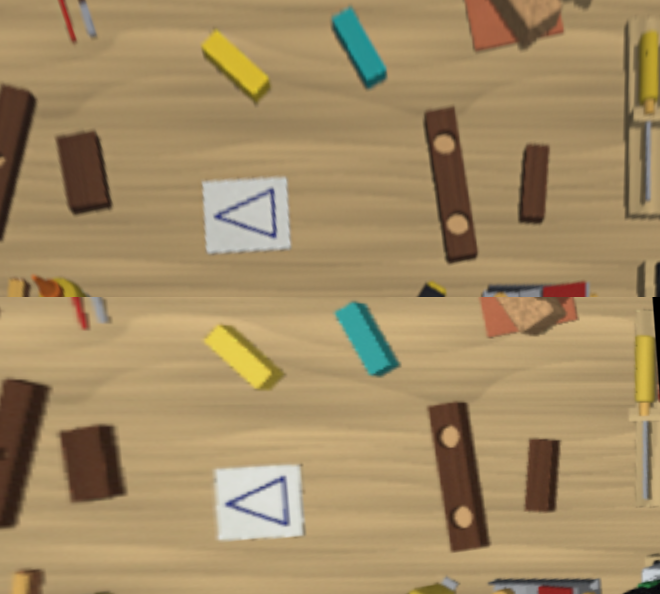

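The wide rail is at (0.51,-0.27) and the narrow one at (0.525,0.41). The door's top faces about -y, so left is +x. Now I'll move the wrist camera closer.

```bash
cat > snap.py <<'E'
import sys
from h import *
# usage: snap.py tag x0 x1 y0 y1 ; saves wrist picture + rects on z=.022 (dark) / .004 (white)
tag=sys.argv[1]; R=tuple(map(float,sys.argv[2:6]))
m=bot.camera_model("wrist"); im=bot.camera("wrist"); cv2.imwrite(f"pics/w_{tag}.png",im)
np.savez(f"pics/w_{tag}.npz",T=m["T"],K=m["K"])
o=ortho(im,m,"wrist",.022,*R); cv2.imwrite(f"pics/wo_{tag}.png",o)
k=np.ones((3,3))
print("cam",np.round(np.array(m["T"])[:3,3],3))
for z,f in((.022,dark),(.0,dark),(.004,white)):
    print(z,[tuple(float(v) for v in r) for r in rects(cv2.morphologyEx(f(ortho(im,m,"wrist",z,*R)).astype(np.uint8),cv2.MORPH_CLOSE,k),R[0],R[2])])
s=bot.get_obs();print(round(s["clock"],2),s["eef_pos"].round(4),s["tool_rot"].round(4))
E
python3 -m jog '[[[0.226,-0.126,0,0,0,33,0],[0.226,-0.126,0,0,0,33,0],[0.226,-0.126,0,0,0,33,0],[0.226,-0.126,0,0,0,33,0],[0.226,-0.126,0,0,0,33,0],[0.226,-0.126,0,0,0,33,0],[0.226,-0.126,0,0,0,33,0],[0.226,-0.126,0,0,0,33,0],[0.226,-0.126,0,0,0,33,0]]]'
python3 snap.py a .35 .72 .1 .5
python3 -m jog '[[[0.07,-0.02,0.0,0,0,0,0],[0.07,-0.02,0.0,0,0,0,0],[0.07,-0.02,0.0,0,0,0,0],[0.07,-0.02,0.0,0,0,0,0]]]'
python3 snap.py b .35 .72 .1 .5
python3 -c "
import cv2,numpy as np
cv2.imwrite('pics/ab.png',np.hstack([cv2.imread('pics/wo_a.png'),cv2.imread('pics/wo_b.png')]))"
```

```text
clock: 0.9
eef_pos: [0.431, 0.3292, 0.2386]
tool_rot: [-0.076, 0.997, -0.0, -0.001]
ft_force: [-0.1, 0.5, -0.6]
grip_width: 0.0855
cam [0.365 0.321 0.373]
0.022 [(0.5179, 0.4094, 0.1141, 0.04, 175.8000030517578), (0.463, 0.3027, 0.3214, 0.1788, 24.200000762939453)]
0.0 [(0.5274, 0.4147, 0.1211, 0.0425, 176.10000610351562), (0.4696, 0.3016, 0.3402, 0.1901, 24.299999237060547)]
0.004 []
0.95 [0.4299 0.33   0.2387] [-7.71e-02  9.97e-01 -2.00e-04 -7.00e-04]
clock: 1.28
eef_pos: [0.4995, 0.311, 0.2386]
tool_rot: [-0.078, 0.997, -0.0, -0.001]
ft_force: [0.4, -0.1, 0.1]
grip_width: 0.0851
cam [0.434 0.302 0.373]
0.022 [(0.5202, 0.4087, 0.1098, 0.0403, 176.1999969482422), (0.4695, 0.2699, 0.3314, 0.1439, 29.700000762939453)]
0.0 [(0.5257, 0.4151, 0.1167, 0.0432, 175.89999389648438), (0.472, 0.2678, 0.352, 0.1528, 29.700000762939453)]
0.004 []
1.33 [0.4987 0.3113 0.2388] [-7.850e-02  9.969e-01 -1.000e-04 -8.000e-04]
```

View pics/ab.png

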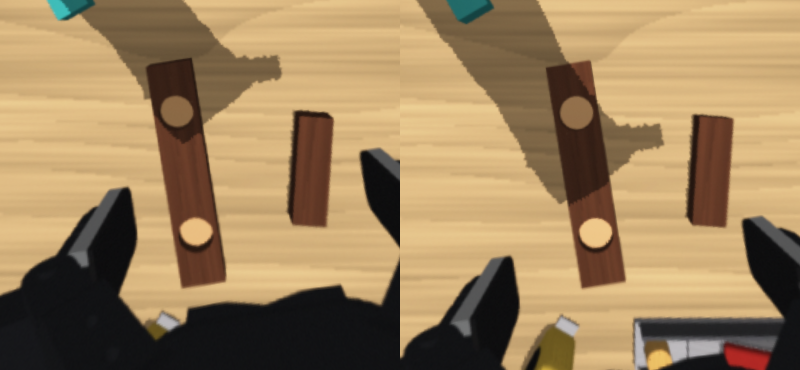

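Both wrist views agree. The hinge stile is at about (0.5237,0.2864) at 9°, measuring 223x45 in the z=22 plane. The narrow bar is at (0.519,0.409), and its 40 mm width includes a side face, so this is the 35 mm one. I'll take the stile now.

```bash

python3 -m jog '[[[0.025,-0.025,-0.10,0,0,0,0],[0.025,-0.025,-0.17,0,0,0,0],[0.025,-0.025,-0.17,0,0,0,0],[0.025,-0.025,-0.17,0,0,0,0],[0.025,-0.025,-0.17,0,0,0,0],[0.025,-0.025,-0.20,0,0,0,0],[0.025,-0.025,-0.218,0,0,0,0],[0.025,-0.025,-0.218,0,0,0,0],[0.025,-0.025,-0.218,0,0,0,0]]]'
python3 -c "
from workcell import bot;print(bot.tip_extent)"
python3 -m jog '[[[0,0,0,0,0,0,60],[0,0,0,0,0,0,90],[0,0,0,0,0,0,90],[0,0,0,0,0,0,90],[0,0,0,0,0,0,90]]]'
python3 -c "
from workcell import bot;print(bot.tip_extent)"
```

```text
clock: 2.08
eef_pos: [0.5237, 0.2865, 0.0222]
tool_rot: [-0.079, 0.997, -0.0, -0.0]
ft_force: [0.4, -1.0, 1.0]
grip_width: 0.0852
0.008
clock: 2.5
eef_pos: [0.5253, 0.2859, 0.0223]
tool_rot: [-0.078, 0.997, 0.0, 0.001]
ft_force: [-0.4, -0.8, 0.4]
grip_width: 0.055
0.008
```

```bash

python3 -m jog '[[[0,0,-0.004,0,0,0,90],[0,0,-0.004,0,0,0,140],[0,0,-0.004,0,0,0,200],[0,0,-0.004,0,0,0,255],[0,0,-0.004,0,0,0,255],[0,0,-0.004,0,0,0,255],[0,0,-0.004,0,0,0,255],[0,0,0.006,0,0,0,255],[0,0,0.026,0,0,0,255],[0,0,0.056,0,0,0,255]]]'
python3 -c "
from workcell import bot;import cv2
cv2.imwrite('pics/w_c.png',bot.camera('wrist'))"
```

```text
clock: 3.33
eef_pos: [0.5222, 0.2843, 0.0749]
tool_rot: [-0.078, 0.997, -0.001, -0.004]
ft_force: [0.4, 0.1, -1.9]
grip_width: 0.043
```

View pics/w_c.png

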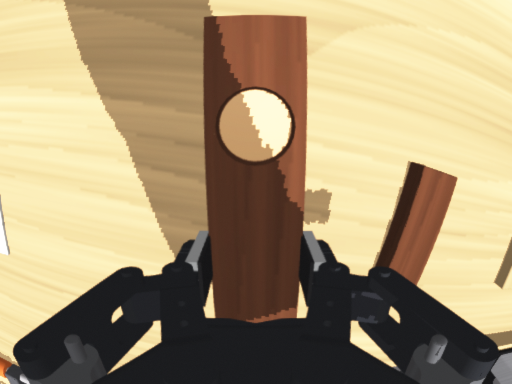

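The hinge stile is held and centred, with bore 2 at (256,125). Next I'll survey the panel from both sides while carrying it.

```bash

python3 -m jog '[[[0,0,0.04,0,0,0,255],[0,0,0.08,0,0,0,255],[0,-0.03,0.12,0,0,0,255],[-0.02,-0.06,0.145,0,0,0,255],[-0.02,-0.10,0.145,0,0,0,255],[-0.02,-0.14,0.145,0,0,0,255],[-0.02,-0.145,0.145,0,0,0,255],[-0.02,-0.145,0.145,0,0,0,255]]]'
python3 snap.py d .45 .7 -.15 .1
python3 -m jog '[[[0,-0.04,0,0,0,0,255],[0,-0.08,0,0,0,0,255],[0,-0.12,0,0,0,0,255],[0,-0.16,0,0,0,0,255],[0,-0.20,0,0,0,0,255],[0,-0.24,0,0,0,0,255],[0,-0.28,0,0,0,0,255],[0,-0.32,0,0,0,0,255],[0,-0.34,0,0,0,0,255],[0,-0.34,0,0,0,0,255]]]'
python3 snap.py e .36 .72 -.48 .05
python3 -c "
import cv2,numpy as np
a=cv2.imread('pics/wo_d.png');b=cv2.imread('pics/wo_e.png');a=cv2.copyMakeBorder(a,0,110,0,0,0)
cv2.imwrite('pics/de.png',np.hstack([a,b]))"
```

```text
clock: 4.05
eef_pos: [0.5046, 0.1379, 0.2232]
tool_rot: [-0.076, 0.997, -0.0, 0.0]
ft_force: [-0.2, 0.4, -2.0]
grip_width: 0.0436
cam [0.438 0.129 0.357]
0.022 [(0.531, 0.0956, 0.1672, 0.0236, 8.5)]
0.0 [(0.5428, 0.095, 0.1915, 0.0267, 8.5)]
0.004 [(0.5641, -0.0288, 0.1312, 0.1111, 93.30000305175781)]
4.1 [0.5047 0.1395 0.2228] [-7.660e-02  9.971e-01  4.000e-04  2.000e-04]
clock: 4.93
eef_pos: [0.5055, -0.2025, 0.2215]
tool_rot: [-0.076, 0.997, -0.0, -0.0]
ft_force: [0.4, -0.2, -1.9]
grip_width: 0.0433
cam [ 0.439 -0.211  0.355]
0.022 [(0.4935, -0.3821, 0.2218, 0.0265, 164.10000610351562), (0.4874, -0.4089, 0.22, 0.0282, 166.1999969482422), (0.5354, -0.2139, 0.3704, 0.1652, 11.699999809265137)]
0.0 [(0.4966, -0.3951, 0.2365, 0.0287, 165.10000610351562), (0.4903, -0.4222, 0.235, 0.0299, 166.10000610351562), (0.5385, -0.215, 0.3779, 0.1761, 11.699999809265137)]
0.004 [(0.5638, -0.0299, 0.1317, 0.1114, 93.0999984741211)]
4.98 [ 0.5053 -0.2003  0.2215] [-7.69e-02  9.97e-01  5.00e-04 -3.00e-04]
```

View pics/de.png

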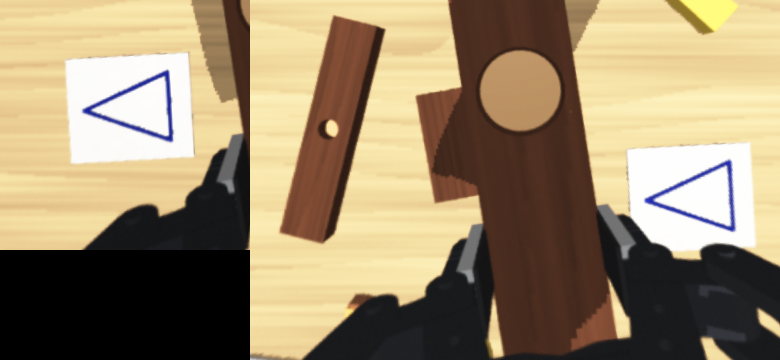

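Two views agree on the panel: (0.564,-0.0293), x_p at -86.8°. Its tip is to the left (column 83 in view d). Now I'll check the held stile's offset along its length.

```bash
python3 - <<'E'
from h import *
from scipy.spatial.transform import Rotation as Ro
s=bot.get_obs();m=bot.camera_model("wrist");T=np.array(m["T"]);W=np.eye(4);W[:3,:3]=Ro.from_quat(s["tool_rot"]).as_matrix();W[:3,3]=s["eef_pos"]
C=np.linalg.inv(W)@T; np.save("C.npy",C); print(C.round(4))
K=np.array(m["K"])
def hit(u,v,z):
    d=np.array([u-K[0,2],v-K[1,2]]);r=np.linalg.norm(d);th=r/K[0,0]
    ray=C[:3,:3]@np.r_[d/r*np.sin(th),np.cos(th)]; return (C[:3,3]+ray*(z-C[2,3])/ray[2])
for z in(-.004,0,.006): print(z,[hit(*p,z)[:2].round(4) for p in((205,15),(306,15),(256,124),(218,124),(295,124))])
E
```

```text
[[ 7.000e-04 -9.646e-01 -2.637e-01  6.680e-02]
 [ 1.000e+00  8.000e-04 -2.000e-04  1.500e-03]
 [ 4.000e-04 -2.637e-01  9.646e-01 -1.340e-01]
 [ 0.000e+00  0.000e+00  0.000e+00  1.000e+00]]
-0.004 [array([ 0.1132, -0.0207]), array([0.1132, 0.0237]), array([0.063 , 0.0018]), array([ 0.0631, -0.0148]), array([0.0632, 0.0188])]
0 [array([ 0.1146, -0.0214]), array([0.1146, 0.0244]), array([0.0629, 0.0018]), array([ 0.063 , -0.0153]), array([0.0631, 0.0193])]
0.006 [array([ 0.1167, -0.0224]), array([0.1168, 0.0255]), array([0.0627, 0.0018]), array([ 0.0629, -0.016 ]), array([0.0629, 0.0201])]
```

```bash

python3 -m jog '[[[0.03,0.04,0,0,0,-7,255],[0.06,0.07,0,0,0,-14,255],[0.09,0.11,0,0,0,-21,255],[0.12,0.14,0,0,0,-28,255],[0.152,0.176,0,0,0,-35,255],[0.152,0.176,0,0,0,-42,255],[0.152,0.176,0,0,0,-49,255],[0.152,0.176,0,0,0,-56,255],[0.152,0.176,0,0,0,-63,255],[0.152,0.176,0,0,0,-70,255]]]'
python3 -m jog '[[[0,0,-0.03,0,0,-6.4,255],[0,0,-0.06,0,0,-12.8,255],[0,0,-0.09,0,0,-19.2,255],[0,0,-0.12,0,0,-25.6,255],[0,0,-0.15,0,0,-25.6,255],[0,0,-0.16,0,0,-25.6,255],[0,0,-0.16,0,0,-25.6,255],[0,0,-0.16,0,0,-25.6,255]]]'
python3 -c "
from workcell import bot
for i in range(4): s=bot.get_obs();bot.camera('wrist');print(s['eef_pos'].round(4),s['tool_rot'].round(4))"
```

```text
clock: 5.82
eef_pos: [0.6568, -0.0196, 0.2213]
tool_rot: [0.509, 0.861, 0.0, -0.001]
ft_force: [0.3, 0.6, -1.3]
grip_width: 0.0433
clock: 6.48
eef_pos: [0.6568, -0.0218, 0.0624]
tool_rot: [0.685, 0.728, -0.0, -0.0]
ft_force: [-0.8, -1.3, -1.3]
grip_width: 0.0434
[ 0.6568 -0.0218  0.0624] [ 6.853e-01  7.282e-01 -1.000e-04 -4.000e-04]
[ 0.6581 -0.0222  0.064 ] [0.6856 0.728  0.001  0.0009]
[ 0.6587 -0.0226  0.0648] [0.6857 0.7279 0.0015 0.0016]
[ 0.6588 -0.0229  0.0651] [0.6859 0.7277 0.0017 0.0018]
```

```bash

python3 -m jog '[[[-0.0015,-0.003,-0.015,0,0,0,255],[-0.0015,-0.003,-0.03,0,0,0,255],[-0.0015,-0.003,-0.04,0,0,0,255],[-0.0015,-0.003,-0.042,0,0,0,255],[-0.0015,-0.003,-0.042,0,0,0,255]]]'
python3 -m jog '[[[0,0,-0.002,0,0,0,255],[0,0,-0.002,0,0,0,255],[0,0,-0.002,0,0,0,255]]]'
```

```text
clock: 7.1
eef_pos: [0.655, -0.0265, 0.0201]
tool_rot: [0.686, 0.727, -0.0, -0.0]
ft_force: [-0.1, -0.8, -1.7]
grip_width: 0.0438
clock: 7.35
eef_pos: [0.6559, -0.0264, 0.0192]
tool_rot: [0.686, 0.727, 0.0, 0.001]
ft_force: [0.2, 0.6, -0.9]
grip_width: 0.0436
```

```bash

python3 -m jog '[[[0,0,-0.001,0,0,0,255],[0,0,-0.0015,0,0,0,255],[0,0,-0.0015,0,0,0,255]]]'
python3 -m jog '[[[0,0,-0.001,0,0,0,255],[0,0,-0.001,0,0,0,255],[0,0,-0.001,0,0,0,255]]]'
```

```text
clock: 7.6
eef_pos: [0.6557, -0.0264, 0.0173]
tool_rot: [0.686, 0.727, 0.0, 0.0]
ft_force: [0.1, 0.4, 0.7]
grip_width: 0.0433
clock: 7.85
eef_pos: [0.6557, -0.0264, 0.0173]
tool_rot: [0.686, 0.727, 0.0, 0.0]
ft_force: [-1.9, -0.5, 5.3]
grip_width: 0.0434
```

```bash

python3 -m jog '[[[0,0,0,0,0,0,115],[0,0,0,0,0,0,100],[0,0,0,0,0,0,95],[0,0,0,0,0,0,95],[0,0,0.02,0,0,0,95],[0,0,0.05,0,0,0,95],[0,0,0.09,0,0,0,60],[-0.04,0,0.13,0,0,0,30],[-0.08,0,0.17,0,0,0,0],[-0.1,-0.04,0.2,0,0,0,0]]]'
python3 -m jog '[[[-0.03,-0.04,0.02,0,0,0,0],[-0.04,-0.08,0.03,0,0,0,0],[-0.04,-0.10,0.03,0,0,0,0],[-0.04,-0.10,0.03,0,0,0,0]]]'
python3 snap.py f .42 .72 -.2 .15
```

```text
clock: 8.68
eef_pos: [0.5725, -0.0454, 0.1938]
tool_rot: [0.685, 0.729, 0.0, -0.001]
ft_force: [0.4, -1.2, 0.4]
grip_width: 0.0857
clock: 9.02
eef_pos: [0.5336, -0.1533, 0.2246]
tool_rot: [0.688, 0.725, -0.0, 0.003]
ft_force: [-0.4, 0.6, -0.4]
grip_width: 0.0853
cam [ 0.53  -0.085  0.358]
0.022 [(0.6494, -0.032, 0.2095, 0.0556, 93.4000015258789), (0.435, -0.1535, 0.093, 0.03, 90.0)]
0.0 [(0.6601, -0.0282, 0.2233, 0.0587, 93.80000305175781), (0.4325, -0.156, 0.088, 0.025, 90.0)]
0.004 [(0.5641, -0.0296, 0.1301, 0.1102, 93.0999984741211)]
9.07 [ 0.5338 -0.1509  0.2235] [6.880e-01 7.257e-01 4.000e-04 1.100e-03]
```

View pics/wo_f.png

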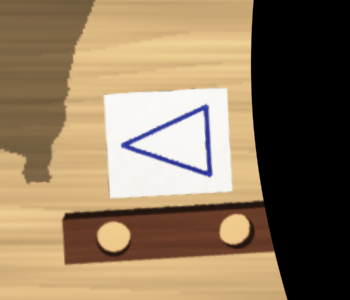

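Hinge stile down, and on the measured spot to within about 2 mm. Next is the lock stile.

```bash

python3 -m jog '[[[-0.01,-0.03,0,0,0,7,0],[-0.02,-0.06,0,0,0,14,0],[-0.03,-0.1,0,0,0,21,0],[-0.04,-0.13,0,0,0,28,0],[-0.04,-0.17,0,0,0,35,0],[-0.04,-0.2,0,0,0,42,0],[-0.04,-0.24,0,0,0,49,0],[-0.04,-0.24,0,0,0,56,0],[-0.04,-0.24,0,0,0,63,0],[-0.04,-0.24,0,0,0,70,0]]]'
python3 -m jog '[[[0,0,0,0,0,3,0],[0,0,0,0,0,3,0],[0,0,0,0,0,3,0]]]'
python3 snap.py g .33 .65 -.53 -.18
```

```text
clock: 9.9
eef_pos: [0.4943, -0.3881, 0.2209]
tool_rot: [0.142, 0.99, 0.001, -0.001]
ft_force: [0.4, -0.5, 0.5]
grip_width: 0.0857
clock: 10.15
eef_pos: [0.4945, -0.3873, 0.2217]
tool_rot: [0.119, 0.993, 0.0, -0.0]
ft_force: [0.0, -0.7, -0.2]
grip_width: 0.0856
cam [ 0.43  -0.37   0.356]
0.022 [(0.5025, -0.2791, 0.1109, 0.0621, 10.199999809265137), (0.4656, -0.3891, 0.2772, 0.1065, 148.6999969482422)]
0.0 [(0.5074, -0.2732, 0.1179, 0.0663, 10.100000381469727), (0.4679, -0.3905, 0.2958, 0.1135, 148.60000610351562)]
0.004 []
10.2 [ 0.4945 -0.3873  0.2219] [ 1.191e-01  9.929e-01  3.000e-04 -4.000e-04]
```

View pics/wo_g.png

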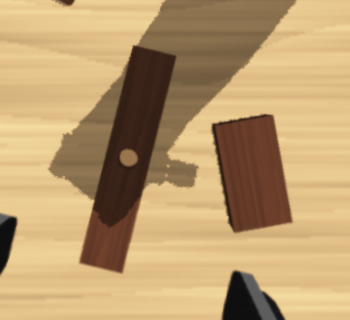

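The lock stile's single bore is at (129,158), giving (0.4888,-0.4013), 224x45 at 166.2°. The bar at right measures 110x60, so it is the wide rail. Grasping the lock stile.

```bash

python3 -m jog '[[[-0.006,-0.015,-0.04,0,0,0,0],[-0.006,-0.015,-0.08,0,0,0,0],[-0.006,-0.015,-0.12,0,0,0,0],[-0.006,-0.015,-0.16,0,0,0,0],[-0.006,-0.015,-0.19,0,0,0,0],[-0.006,-0.015,-0.204,0,0,0,0],[-0.006,-0.015,-0.204,0,0,0,60],[-0.006,-0.015,-0.204,0,0,0,90],[-0.006,-0.015,-0.204,0,0,0,90]]]'
python3 -m jog '[[[0,0,0,0,0,0,140],[0,0,0,0,0,0,200],[0,0,0,0,0,0,255],[0,0,0,0,0,0,255],[0,0,0,0,0,0,255],[0,0,0,0,0,0,255],[0,0,0.01,0,0,0,255],[0,0,0.04,0,0,0,255],[0,0,0.08,0,0,0,255]]]'
python3 -c "
from workcell import bot;import cv2
im=bot.camera('wrist');cv2.imwrite('pics/w_h.png',im)"
```

```text
clock: 10.95
eef_pos: [0.4893, -0.4038, 0.02]
tool_rot: [0.119, 0.993, -0.001, 0.001]
ft_force: [0.6, 0.6, 0.6]
grip_width: 0.0557
clock: 11.7
eef_pos: [0.4854, -0.4009, 0.0958]
tool_rot: [0.119, 0.993, 0.002, -0.004]
ft_force: [0.7, -1.3, -1.3]
grip_width: 0.043
```

View pics/w_h.png

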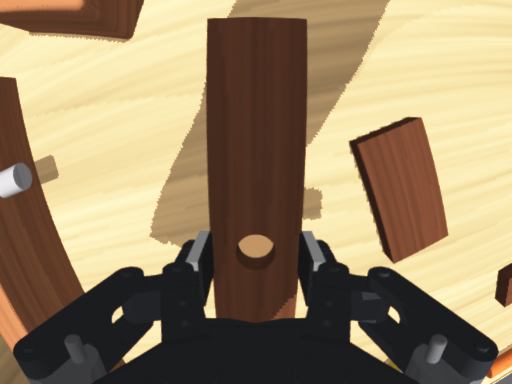

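```bash

python3 -m jog '[[[0,0,0.04,0,0,0,255],[0,0.02,0.07,0,0,-7,255],[0,0.05,0.07,0,0,-14,255],[0,0.09,0.07,0,0,-21,255],[-0.01,0.13,0.07,0,0,-28,255],[-0.017,0.17,0.07,0,0,-35,255],[-0.017,0.21,0.07,0,0,-42,255],[-0.017,0.25,0.07,0,0,-49,255],[-0.017,0.29,0.07,0,0,-56,255],[-0.017,0.33,0.07,0,0,-63,255]]]'
python3 -m jog '[[[0,0.036,0,0,0,-6,255],[0,0.036,-0.03,0,0,-10,255],[0,0.036,-0.06,0,0,-10,255],[0,0.036,-0.09,0,0,-10,255],[0,0.036,-0.11,0,0,-10,255],[0,0.036,-0.11,0,0,-10,255],[0,0.036,-0.11,0,0,-10,255]]]'
python3 -c "
from workcell import bot
for i in range(4): s=bot.get_obs();bot.camera('wrist');print(s['eef_pos'].round(4),s['tool_rot'].round(4))"
```

```text
clock: 12.58
eef_pos: [0.4709, -0.0821, 0.1693]
tool_rot: [0.607, 0.795, 0.0, 0.001]
ft_force: [0.4, -0.3, -1.6]
grip_width: 0.0427
clock: 13.17
eef_pos: [0.4705, -0.0477, 0.0583]
tool_rot: [0.672, 0.741, -0.001, -0.001]
ft_force: [-0.7, -0.3, -0.5]
grip_width: 0.0429
[ 0.4705 -0.0477  0.0583] [ 6.718e-01  7.408e-01 -7.000e-04 -9.000e-04]
[ 0.4719 -0.0479  0.0595] [6.718e-01 7.407e-01 3.000e-04 4.000e-04]
[ 0.4727 -0.0481  0.0601] [0.6719 0.7407 0.0009 0.0012]
[ 0.4731 -0.0481  0.0604] [0.6719 0.7407 0.0011 0.0016]
```

```bash

python3 -m jog '[[[-0.001,0.012,0,0,0,-2.4,255],[-0.001,0.012,-0.02,0,0,-2.4,255],[-0.001,0.012,-0.035,0,0,-2.4,255],[-0.001,0.012,-0.04,0,0,-2.4,255],[-0.001,0.012,-0.04,0,0,-2.4,255],[-0.001,0.012,-0.04,0,0,-2.4,255]]]'
python3 -m jog '[[[0,0,-0.001,0,0,0,255],[0,0,-0.002,0,0,0,255],[0,0,-0.002,0,0,0,255]]]'
```

```text
clock: 13.87
eef_pos: [0.4713, -0.0357, 0.0213]
tool_rot: [0.687, 0.727, 0.001, 0.001]
ft_force: [-2.7, 1.8, 11.2]
grip_width: 0.0434
clock: 14.12
eef_pos: [0.4714, -0.0357, 0.0211]
tool_rot: [0.687, 0.727, 0.001, 0.001]
ft_force: [-9.2, 1.3, 28.9]
grip_width: 0.0432
```

```bash

python3 -m jog '[[[0,0,0.002,0,0,0,255],[0,0,0.0025,0,0,0,255],[0,0,0.0025,0,0,0,255]]]'
python3 -m jog '[[[0,0,0,0,0,0,115],[0,0,0,0,0,0,100],[0,0,0,0,0,0,95],[0,0,0,0,0,0,95],[0,0,0.02,0,0,0,95],[0,0,0.05,0,0,0,95],[0,0,0.09,0,0,0,60],[0.01,-0.04,0.13,0,0,0,30],[0.02,-0.08,0.17,0,0,0,0],[0.04,-0.12,0.2,0,0,0,0]]]'
python3 -m jog '[[[0.03,-0.02,0.02,0,0,0,0],[0.03,-0.02,0.04,0,0,0,0],[0.03,-0.02,0.04,0,0,0,0],[0.03,-0.02,0.04,0,0,0,0]]]'
python3 snap.py i .42 .72 -.2 .15
```

```text
clock: 14.37
eef_pos: [0.4721, -0.036, 0.0212]
tool_rot: [0.687, 0.726, 0.001, 0.002]
ft_force: [-1.9, 1.1, 12.5]
grip_width: 0.0428
clock: 15.2
eef_pos: [0.4971, -0.1247, 0.1947]
tool_rot: [0.686, 0.727, 0.0, 0.0]
ft_force: [1.5, -0.4, -0.6]
grip_width: 0.0852
clock: 15.53
eef_pos: [0.5279, -0.1447, 0.2327]
tool_rot: [0.687, 0.726, 0.0, 0.0]
ft_force: [0.4, 0.7, -0.4]
grip_width: 0.0852
cam [ 0.524 -0.076  0.367]
0.022 [(0.6512, -0.0246, 0.2239, 0.0577, 94.0999984741211), (0.473, -0.0565, 0.241, 0.072, 90.0)]
0.0 [(0.6615, -0.021, 0.2382, 0.0618, 94.5), (0.47, -0.055, 0.256, 0.078, 90.0)]
0.004 [(0.5641, -0.0296, 0.1308, 0.1103, 93.4000015258789)]
15.58 [ 0.5268 -0.1441  0.2316] [ 6.871e-01  7.265e-01 -3.000e-04 -7.000e-04]
```

View pics/wo_i.png

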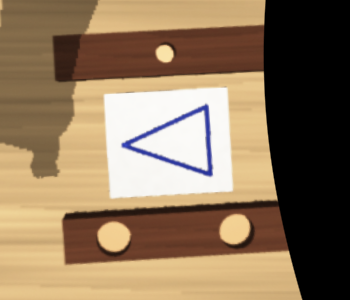

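Lock stile down: the bore is at (165,53), i.e. (0.473,-0.035), against an expected (0.472,-0.035). Now to the narrow rail.

```bash

python3 -m jog '[[[0,0.04,0,0,0,7,0],[0,0.08,0,0,0,14,0],[0,0.12,0,0,0,21,0],[0,0.16,0,0,0,28,0],[0,0.2,0,0,0,35,0],[0,0.24,0,0,0,42,0],[0,0.28,0,0,0,49,0],[0,0.32,0,0,0,56,0],[0,0.36,0,0,0,63,0],[0,0.4,0,0,0,70,0]]]'
python3 -m jog '[[[-0.007,0.04,0,0,0,6,0],[-0.007,0.08,0,0,0,12.8,0],[-0.007,0.12,0,0,0,12.8,0],[-0.007,0.13,0,0,0,12.8,0],[-0.007,0.13,0,0,0,12.8,0],[-0.007,0.13,0,0,0,12.8,0]]]'
python3 snap.py j .4 .65 .25 .55
python3 -c "
import cv2
cv2.imwrite('pics/j.png',cv2.resize(cv2.imread('pics/wo_j.png'),None,fx=2,fy=2))"
```

```text
clock: 16.42
eef_pos: [0.5251, 0.2576, 0.2308]
tool_rot: [0.143, 0.99, -0.001, -0.001]
ft_force: [0.7, -0.0, -0.0]
grip_width: 0.0855
clock: 16.92
eef_pos: [0.5188, 0.3855, 0.2307]
tool_rot: [0.034, 0.999, -0.001, -0.001]
ft_force: [-1.2, -0.4, -0.4]
grip_width: 0.0853
cam [0.452 0.392 0.365]
0.022 [(0.5273, 0.3641, 0.1498, 0.1123, 97.4000015258789), (0.4155, 0.292, 0.084, 0.031, 90.0)]
0.0 [(0.521, 0.3588, 0.1639, 0.1162, 85.5999984741211), (0.415, 0.29, 0.08, 0.03, 90.0)]
0.004 []
16.97 [0.5194 0.3846 0.2313] [ 0.0349  0.9994 -0.0012 -0.001 ]
```

View pics/j.png

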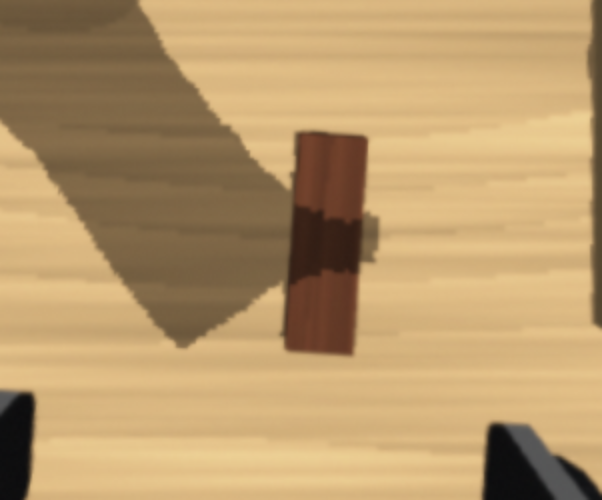

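This bar measures 34x109 in the plane and is plain dark wood, so it is the narrow rail, unlike the turquoise and yellow look-alikes. Its centre is at about (0.522,0.412).

```bash

python3 -m jog '[[[0.0025,0.027,-0.04,0,0,0.6,0],[0.0025,0.027,-0.08,0,0,0.6,0],[0.0025,0.027,-0.12,0,0,0.6,0],[0.0025,0.027,-0.16,0,0,0.6,0],[0.0025,0.027,-0.195,0,0,0.6,0],[0.0025,0.027,-0.213,0,0,0.6,0],[0.0025,0.027,-0.213,0,0,0.6,60],[0.0025,0.027,-0.213,0,0,0.6,110],[0.0025,0.027,-0.213,0,0,0.6,115]]]'
python3 -m jog '[[[0,0,0,0,0,0,160],[0,0,0,0,0,0,200],[0,0,0,0,0,0,255],[0,0,0,0,0,0,255],[0,0,0,0,0,0,255],[0,0,0,0,0,0,255],[0,0,0.01,0,0,0,255],[0,0,0.04,0,0,0,255],[0,0,0.08,0,0,0,255]]]'
python3 -c "
from workcell import bot;import cv2
im=bot.camera('wrist');cv2.imwrite('pics/w_k.png',im)
s=bot.get_obs();print(s['eef_pos'],s['tool_rot'])"
```

```text
clock: 17.72
eef_pos: [0.5245, 0.4123, 0.0218]
tool_rot: [0.031, 1.0, 0.001, 0.001]
ft_force: [-0.3, 0.3, 0.3]
grip_width: 0.0515
clock: 18.47
eef_pos: [0.5204, 0.4109, 0.0973]
tool_rot: [0.03, 1.0, -0.003, -0.003]
ft_force: [0.2, 0.1, -0.7]
grip_width: 0.0331
[0.52542898 0.4149261  0.10979675] [0.0296499  0.99954613 0.00348686 0.0040331 ]
```

View pics/w_k.png

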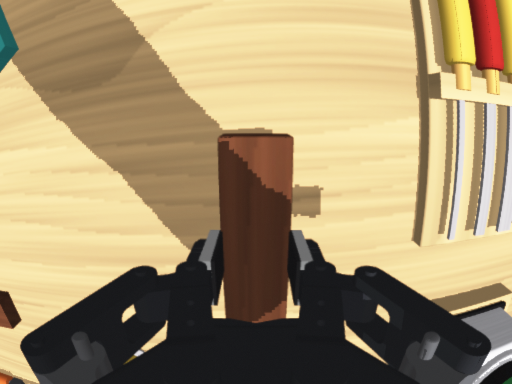

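```bash

python3 -m jog '[[[0,0,0.04,0,0,0,255],[0,-0.03,0.06,0,0,0,255],[0,-0.07,0.06,0,0,0,255],[0,-0.11,0.06,0,0,0,255],[0.01,-0.15,0.06,0,0,0,255],[0.02,-0.19,0.06,0,0,0,255],[0.03,-0.23,0.06,0,0,0,255],[0.04,-0.27,0.06,0,0,3,255],[0.05,-0.31,0.06,0,0,6.6,255],[0.05,-0.35,0.06,0,0,6.6,255]]]'
python3 -m jog '[[[0,-0.04,0,0,0,0,255],[0,-0.08,0,0,0,0,255],[0,-0.12,0,0,0,0,255],[0,-0.16,0,0,0,0,255],[0,-0.189,-0.02,0,0,0,255],[0,-0.189,-0.05,0,0,0,255],[0,-0.189,-0.08,0,0,0,255],[0,-0.189,-0.10,0,0,0,255],[0,-0.189,-0.10,0,0,0,255]]]'
python3 -c "
from workcell import bot
for i in range(5): s=bot.get_obs();bot.camera('wrist');print(s['eef_pos'].round(4),s['tool_rot'].round(4))"
```

```text
clock: 19.35
eef_pos: [0.5747, 0.0608, 0.1609]
tool_rot: [-0.029, 1.0, 0.0, 0.002]
ft_force: [1.3, -0.6, -0.2]
grip_width: 0.0328
clock: 20.1
eef_pos: [0.5693, -0.1259, 0.0556]
tool_rot: [-0.028, 1.0, 0.001, -0.004]
ft_force: [-0.2, 0.2, -1.4]
grip_width: 0.0328
[ 0.5693 -0.1259  0.0556] [-0.0275  0.9996  0.0011 -0.004 ]
[ 0.5709 -0.126   0.058 ] [-2.770e-02  9.996e-01  6.000e-04 -2.300e-03]
[ 0.5728 -0.1262  0.06  ] [-2.790e-02  9.996e-01  1.000e-04 -3.000e-04]
[ 0.574  -0.1263  0.0612] [-2.800e-02  9.996e-01 -3.000e-04  1.200e-03]
[ 0.5746 -0.1264  0.0619] [-2.810e-02  9.996e-01 -5.000e-04  2.000e-03]
```

```bash

python3 -m jog '[[[0,-0.0015,-0.01,0,0,0,255],[0,-0.0015,-0.025,0,0,0,255],[0,-0.0015,-0.033,0,0,0,255],[0,-0.0015,-0.036,0,0,0,255],[0,-0.0015,-0.036,0,0,0,255],[0,-0.0015,-0.036,0,0,0,255]]]'
python3 -m jog '[[[0,0,-0.001,0,0,0,255],[0,0,-0.001,0,0,0,255],[0,0,-0.001,0,0,0,255]]]'
```

```text
clock: 20.85
eef_pos: [0.5731, -0.1278, 0.0237]
tool_rot: [-0.028, 1.0, -0.0, 0.0]
ft_force: [0.3, 0.5, -0.0]
grip_width: 0.033
clock: 21.1
eef_pos: [0.5734, -0.1279, 0.0232]
tool_rot: [-0.028, 1.0, -0.0, 0.001]
ft_force: [-0.4, -0.8, 3.4]
grip_width: 0.0332
```

```bash

python3 -m jog '[[[-0.001,0,-0.001,0,0,0,255],[-0.001,0,-0.001,0,0,0,255],[-0.001,0,-0.001,0,0,0,255]]]'
python3 -m jog '[[[0,0,0,0,0,0,150],[0,0,0,0,0,0,135],[0,0,0,0,0,0,130],[0,0,0,0,0,0,130],[0,0,0.02,0,0,0,130],[0,0,0.05,0,0,0,130],[0,0,0.09,0,0,0,60],[0,-0.01,0.13,0,0,0,30],[0,-0.03,0.17,0,0,0,0],[-0.03,-0.06,0.2,0,0,0,0]]]'
python3 -m jog '[[[-0.02,-0.03,0.01,0,0,7,0],[-0.04,-0.06,0.01,0,0,7,0],[-0.045,-0.06,0.01,0,0,7,0],[-0.045,-0.06,0.01,0,0,7,0],[-0.045,-0.06,0.01,0,0,7,0]]]'
python3 snap.py l .4 .7 -.36 .1
python3 -c "
import cv2
cv2.imwrite('pics/l.png',cv2.resize(cv2.imread('pics/wo_l.png'),None,fx=1.7,fy=1.7))"
```

```text
clock: 21.35
eef_pos: [0.5733, -0.1279, 0.0231]
tool_rot: [-0.028, 1.0, -0.0, 0.002]
ft_force: [-0.5, 0.7, 6.7]
grip_width: 0.033
clock: 22.18
eef_pos: [0.5528, -0.1803, 0.2177]
tool_rot: [-0.03, 1.0, -0.001, 0.004]
ft_force: [1.2, -1.0, 0.3]
grip_width: 0.0853
clock: 22.6
eef_pos: [0.5036, -0.2404, 0.2235]
tool_rot: [-0.088, 0.996, 0.0, -0.0]
ft_force: [0.5, 0.4, -0.7]
grip_width: 0.0853
cam [ 0.438 -0.251  0.357]
0.022 [(0.6047, -0.1136, 0.1937, 0.0715, 5.900000095367432), (0.4705, -0.0389, 0.2301, 0.0456, 92.80000305175781), (0.5027, -0.2748, 0.1129, 0.0747, 15.899999618530273)]
0.0 [(0.6075, -0.1049, 0.1895, 0.0766, 5.599999904632568), (0.4725, -0.0247, 0.246, 0.0488, 92.80000305175781), (0.5069, -0.2757, 0.121, 0.079, 17.0)]
0.004 [(0.5637, -0.0302, 0.1308, 0.1106, 93.30000305175781)]
22.65 [ 0.504  -0.2399  0.2233] [-8.90e-02  9.96e-01  4.00e-04 -3.00e-04]
```

View pics/l.png

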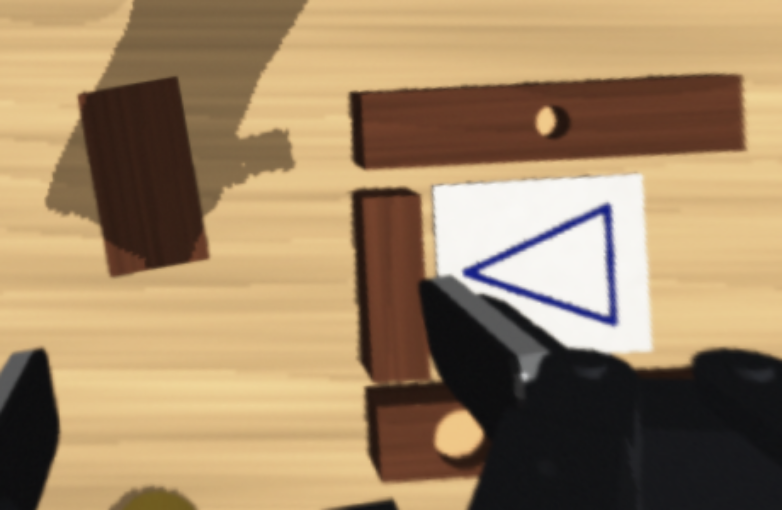

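The top rail's centre measures (0.569,-0.1276), matching the target relative to the panel. The wide rail is at (0.504,-0.2765), 9.9°, and the jaws are already at 100°. Grasping it.

```bash

python3 -m jog '[[[0,-0.0365,-0.04,0,0,0,0],[0,-0.0365,-0.08,0,0,0,0],[0,-0.0365,-0.12,0,0,0,0],[0,-0.0365,-0.15,0,0,0,0],[0,-0.0365,-0.17,0,0,0,0],[0,-0.0365,-0.185,0,0,0,0],[0,-0.0365,-0.195,0,0,0,0],[0,-0.0365,-0.203,0,0,0,0],[0,-0.0365,-0.203,0,0,0,0],[0,-0.0365,-0.203,0,0,0,0]]]'
python3 -m jog '[[[0,0,0,0,0,0,60],[0,0,0,0,0,0,120],[0,0,0,0,0,0,255],[0,0,0,0,0,0,255],[0,0,0,0,0,0,255],[0,0,0,0,0,0,255],[0,0,0.01,0,0,0,255],[0,0,0.04,0,0,0,255],[0,0,0.08,0,0,0,255]]]'
python3 -c "
from workcell import bot;import cv2
im=bot.camera('wrist');cv2.imwrite('pics/w_m.png',im)
s=bot.get_obs();print(s['eef_pos'],s['tool_rot'])"
```

```text
clock: 23.48
eef_pos: [0.5045, -0.2766, 0.0211]
tool_rot: [-0.089, 0.996, -0.0, 0.0]
ft_force: [0.4, -1.3, 1.0]
grip_width: 0.0851
clock: 24.23
eef_pos: [0.5012, -0.2756, 0.0992]
tool_rot: [-0.089, 0.996, 0.002, -0.003]
ft_force: [0.3, -0.2, -1.8]
grip_width: 0.0567
[ 0.50688706 -0.27877543  0.11024274] [-0.08871978  0.99604379 -0.0028337   0.00418919]
```

View pics/w_m.png

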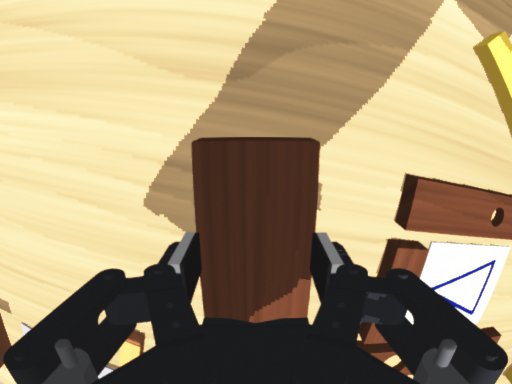

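Wide rail held and centred, with its end edge at row 140. Placing it.

```bash

python3 -m jog '[[[0,0,0.04,0,0,0,255],[0,0.03,0.06,0,0,0,255],[0.01,0.07,0.06,0,0,0,255],[0.02,0.11,0.06,0,0,-2,255],[0.03,0.15,0.06,0,0,-4,255],[0.04,0.19,0.06,0,0,-7,255],[0.05,0.23,0.06,0,0,-7,255],[0.054,0.27,0.06,0,0,-7,255],[0.054,0.31,0.06,0,0,-7,255],[0.054,0.34,0.06,0,0,-7,255]]]'
python3 -m jog '[[[0,0.016,-0.01,0,0,0,255],[0,0.016,-0.04,0,0,0,255],[0,0.016,-0.07,0,0,0,255],[0,0.016,-0.1,0,0,0,255],[0,0.016,-0.105,0,0,0,255],[0,0.016,-0.105,0,0,0,255],[0,0.016,-0.105,0,0,0,255],[0,0.016,-0.105,0,0,0,255],[0,0.016,-0.105,0,0,0,255]]]'
python3 -c "
from workcell import bot
for i in range(3): s=bot.get_obs();bot.camera('wrist');print(s['eef_pos'].round(4),s['tool_rot'].round(4))"
```

```text
clock: 25.12
eef_pos: [0.558, 0.0662, 0.1619]
tool_rot: [-0.029, 1.0, 0.0, 0.001]
ft_force: [0.1, 0.4, -0.5]
grip_width: 0.0565
clock: 25.87
eef_pos: [0.5598, 0.0791, 0.0583]
tool_rot: [-0.028, 1.0, 0.0, 0.002]
ft_force: [-0.9, 0.3, -1.3]
grip_width: 0.0568
[0.5598 0.0791 0.0583] [-2.770e-02  9.996e-01  3.000e-04  2.300e-03]
[0.5595 0.0791 0.058 ] [-2.770e-02  9.996e-01  2.000e-04  2.000e-03]
[0.5592 0.0791 0.0577] [-2.770e-02  9.996e-01  2.000e-04  1.700e-03]
```

```bash

python3 -m jog '[[[0,0,-0.015,0,0,0,255],[0,0,-0.028,0,0,0,255],[0,0,-0.034,0,0,0,255],[0,0,-0.035,0,0,0,255],[0,0,-0.035,0,0,0,255],[0,0,-0.035,0,0,0,255]]]'
python3 -m jog '[[[0,0,-0.001,0,0,0,255],[0,0,-0.0015,0,0,0,255],[0,0,-0.0015,0,0,0,255]]]'
```

```text
clock: 26.52
eef_pos: [0.5577, 0.079, 0.0231]
tool_rot: [-0.028, 1.0, -0.0, 0.0]
ft_force: [-4.5, -1.0, 10.6]
grip_width: 0.0566
clock: 26.77
eef_pos: [0.5577, 0.079, 0.023]
tool_rot: [-0.028, 1.0, -0.0, 0.001]
ft_force: [-8.9, -1.1, 20.1]
grip_width: 0.0568
```

```bash

python3 -m jog '[[[0,0,0.0015,0,0,0,255],[0,0,0.002,0,0,0,255],[0,0,0.002,0,0,0,70],[0,0,0.002,0,0,0,60],[0,0,0.002,0,0,0,50],[0,0,0.002,0,0,0,50],[0,0,0.02,0,0,0,50],[0,0,0.05,0,0,0,50],[0,0,0.09,0,0,0,50],[0,0.02,0.13,0,0,0,30]]]'
python3 -m jog '[[[0,0.04,0.04,0,0,0,0],[-0.04,0.06,0.08,0,0,0,0],[-0.07,0.08,0.12,0,0,0,0],[-0.07,0.10,0.12,0,0,0,0],[-0.07,0.10,0.12,0,0,0,0],[-0.07,0.10,0.12,0,0,0,0],[-0.07,0.10,0.12,0,0,0,0]]]'
python3 snap.py n .42 .7 -.2 .2
python3 -m jog '[[[-0.04,-0.04,0.02,0,0,0,0],[-0.08,-0.08,0.05,0,0,0,0],[-0.12,-0.12,0.06,0,0,0,0],[-0.12,-0.16,0.06,0,0,0,0],[-0.12,-0.19,0.06,0,0,0,0],[-0.12,-0.19,0.06,0,0,0,0],[-0.12,-0.19,0.06,0,0,0,0],[-0.12,-0.19,0.06,0,0,0,0]]]'
python3 snap.py o .42 .7 -.2 .2
python3 -c "
import cv2,numpy as np
cv2.imwrite('pics/no.png',np.hstack([cv2.imread('pics/wo_n.png'),cv2.imread('pics/wo_o.png')]))"
```

```text
clock: 27.6
eef_pos: [0.5571, 0.0953, 0.147]
tool_rot: [-0.026, 1.0, -0.001, -0.001]
ft_force: [1.0, 0.2, -0.5]
grip_width: 0.0754
clock: 28.18
eef_pos: [0.488, 0.1978, 0.2662]
tool_rot: [-0.029, 1.0, -0.0, 0.0]
ft_force: [0.3, 0.4, 0.2]
grip_width: 0.0855
cam [0.421 0.196 0.4  ]
0.022 [(0.6598, -0.0454, 0.1793, 0.0759, 94.5999984741211), (0.5668, -0.1173, 0.112, 0.0502, 3.5999999046325684), (0.5585, 0.0877, 0.2647, 0.1216, 147.0), (0.4707, -0.0305, 0.23, 0.0453, 92.9000015258789), (0.4365, 0.1375, 0.107, 0.033, 90.0)]
0.0 [(0.6663, -0.0596, 0.191, 0.0657, 94.5999984741211), (0.5752, -0.1354, 0.1188, 0.0528, 3.0), (0.559, 0.0863, 0.2622, 0.1288, 146.89999389648438), (0.4735, -0.0436, 0.2436, 0.0481, 92.9000015258789), (0.4375, 0.1345, 0.113, 0.035, 90.0)]
0.004 [(0.5641, -0.0287, 0.1311, 0.1109, 93.19999694824219)]
28.23 [0.4878 0.197  0.2652] [-2.780e-02  9.996e-01 -7.000e-04 -8.000e-04]
clock: 28.9
eef_pos: [0.3674, 0.0053, 0.3255]
tool_rot: [-0.025, 1.0, -0.0, -0.001]
ft_force: [0.4, 0.4, 0.0]
grip_width: 0.0855
cam [0.301 0.004 0.46 ]
0.022 [(0.5918, 0.0174, 0.3606, 0.195, 92.80000305175781), (0.4673, -0.0345, 0.2227, 0.0521, 92.80000305175781)]
0.0 [(0.6005, 0.015, 0.368, 0.197, 90.0), (0.4757, -0.0365, 0.2338, 0.0547, 92.80000305175781)]
0.004 [(0.5631, -0.0293, 0.1301, 0.1111, 93.5)]
28.95 [0.3677 0.0063 0.3254] [-2.580e-02  9.997e-01  1.000e-04 -1.200e-03]
```

View pics/no.png

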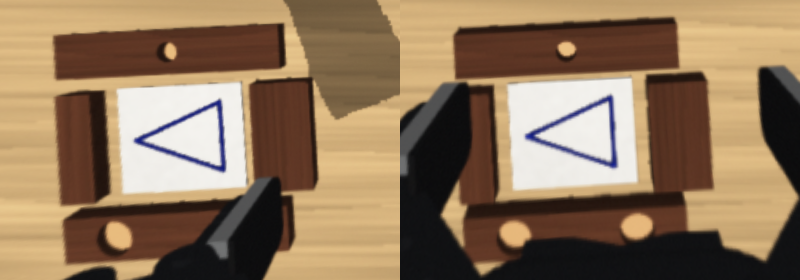

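Fifteen pictures viewed so far. All four parts are round the panel. For a last check I'll use the fixed cameras, comparing the bystanders before and after.

```bash
python3 - <<'E'
from h import *
a=cv2.imread("pics/scene0.png");b=bot.camera("scene");s0=cv2.imread("pics/side0.png");s=bot.camera("side")
o=ortho(s,bot.camera_model("side"),"side",.022,.42,.72,-.2,.2,.0008)
k=cv2.absdiff(a,b).max(2)
for n,(u,v) in dict(glue=(138,232),tape=(320,270),plane=(383,280),square=(90,235)).items(): print(n,np.median(k[v-14:v+14,u-20:u+20]),np.percentile(k[v-14:v+14,u-20:u+20],95))
t=ortho(b,bot.camera_model("scene"),"scene",.022,.42,.72,-.2,.2,.0008)
cv2.imwrite("pics/fin.png",np.vstack([cv2.resize(b[60:330,20:500],(780,440))[:, :],]))
cv2.imwrite("pics/fin2.png",np.vstack([np.hstack([t,o])[:, :800],cv2.resize(b[100:300,50:450],(t.shape[1]*2,220))[:, :800]]))
E
```

```text
glue 1.0 2.0
tape 1.0 2.0
plane 1.0 2.0
square 1.0 2.0
```

View pics/fin2.png

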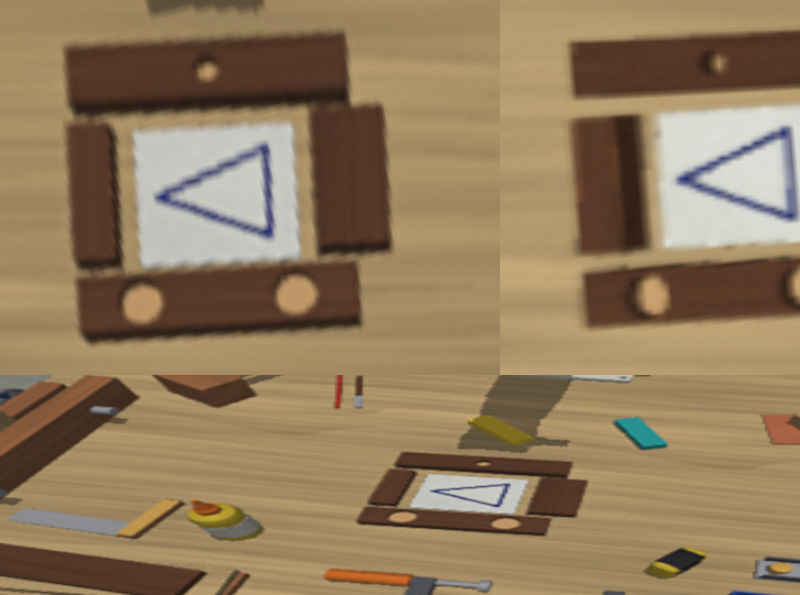

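The fixed cameras show the same layout: lock stile at top (bore 207,68), hinge stile at bottom (bores 142,303 and 296,294), narrow rail on the tip side, wide rail on the base side. The bystanders haven't changed.

```bash
python3 -c "
from workcell import bot
print(bot.job_done(), bot.get_obs()['clock'])"
```

```text
the job is handed in; nothing more can be done
the job is handed in; nothing more can be done
```

All four frame parts are laid out round the panel, and I handed the job in at about 29 s of the 112 s allowed. With the tip of the triangle up, the hinge stile is on the left and the lock stile on the right. The narrow rail is at the top and the wide rail at the bottom, both between the stiles.

- **Position:** in the wrist images each part's centre (for the hinge stile, its top end) lies within about 2 mm of its target relative to the panel, so gaps should be about 15 mm. I read the part corners by eye from the pictures.
- **Squareness:** I set all four parts to the panel's angle. The measured stile angles agree with the panel's to within about 1°, and I did not measure the rails' angles as closely.
- **Setting down:** each part was lowered until it touched the bench, then released with a small opening. The highest contact force read was about 29 N, for the lock stile.
- **Bystanders:** the glue bottle, tape measure, block plane and try square look unchanged between the first and last scene pictures. I never went near the turquoise and yellow look-alikes.

**Disagreements:**
- The scene and side cameras differed by about 6 mm on the panel's position, so I placed everything from the wrist camera.
- The wrist camera read about 1.7 mm off sideways against a gripped part, and I partly corrected for that.
- The hinge stile was the least well checked part. No single wrist picture showed it whole, so its position comes from its bores and one end, with the scene camera as a rough confirmation.

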